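Find the rocking corner of the dust grille and shim it

TASK

The grille on the nail-dust extractor rocks at one corner. Press on its corners one after another until you find the one that gives way and springs back, then press the brass shim tab beside that corner down flat. Leave the other three tabs standing, do not lift the grille, and leave the bottles, jar and buffer block alone.

Things in the scene. Friction and masses are not known exactly. Their poses are not given: they have to be found in the camera images.
- extractor: fixed white nail-dust extractor, 220 x 360 mm, rim 44 mm high; origin at the centre of its underside on the table; x along its short side (away from the robot at yaw 0), y along its long side. Near = its -x, far = +x, left = +y, right = -y. A loose grille lies in its rim on four hidden feet: three are solid, one (foot0, under any corner, not visible, its pose not given) gives way
- grille: loose perforated metal plate 162 x 222 x 4 mm, about 0.6 kg, in the extractor's rim; the rim stands 4 mm above it; origin at the centre of its underside, 36 mm above the table; axes as the extractor's
- corner_near_left (a point): place to press on the near left corner of the grille, on its top face 40 mm above the table, 60 mm along x and 77 mm along y from the grille's centre. If this is the corner that rocks, it sinks by about 5 mm here under 3 to 5 N and springs back when let go; a sound corner stays put (under 1 mm at 20 N)
- corner_near_right (a point): place to press on the near right corner of the grille, on its top face 40 mm above the table, 60 mm along x and 77 mm along y from the grille's centre. If this is the corner that rocks, it sinks by about 5 mm here under 3 to 5 N and springs back when let go; a sound corner stays put (under 1 mm at 20 N)
- corner_far_left (a point): place to press on the far left corner of the grille, on its top face 40 mm above the table, 60 mm along x and 77 mm along y from the grille's centre. If this is the corner that rocks, it sinks by about 5 mm here under 3 to 5 N and springs back when let go; a sound corner stays put (under 1 mm at 20 N)
- corner_far_right (a point): place to press on the far right corner of the grille, on its top face 40 mm above the table, 60 mm along x and 77 mm along y from the grille's centre. If this is the corner that rocks, it sinks by about 5 mm here under 3 to 5 N and springs back when let go; a sound corner stays put (under 1 mm at 20 N)
- tab_near_left (a point): place to press on the near left shim: on top of its brass leaf (26 mm wide, 45 mm long), 27 mm outward from its hinge. The hinge is along x, 55 mm along x and 118 mm along y from the extractor's centre; the leaf slopes up outward, its outer end about 52 mm above the table (36 mm when flat). This point moves with the leaf
- tab_near_right (a point): place to press on the near right shim: on top of its brass leaf (26 mm wide, 45 mm long), 27 mm outward from its hinge. The hinge is along x, 55 mm along x and 118 mm along y from the extractor's centre; the leaf slopes up outward, its outer end about 52 mm above the table (36 mm when flat). This point moves with the leaf
- tab_far_left (a point): place to press on the far left shim: on top of its brass leaf (26 mm wide, 45 mm long), 27 mm outward from its hinge. The hinge is along x, 55 mm along x and 118 mm along y from the extractor's centre; the leaf slopes up outward, its outer end about 52 mm above the table (36 mm when flat). This point moves with the leaf
- tab_far_right (a point): place to press on the far right shim: on top of its brass leaf (26 mm wide, 45 mm long), 27 mm outward from its hinge. The hinge is along x, 55 mm along x and 118 mm along y from the extractor's centre; the leaf slopes up outward, its outer end about 52 mm above the table (36 mm when flat). This point moves with the leaf
- shim_near_left (a joint): angle by which the near left shim has been pressed down: 0 to 0.05 rad as found (standing up), 0.38 fully flat (stop). A stiff hinge: pressing on the tab point takes about 7 to 12 N all the way down, and it stays where it is left. Its toe then carries the grille's corner
- shim_near_right (a joint): angle by which the near right shim has been pressed down: 0 to 0.05 rad as found (standing up), 0.38 fully flat (stop). A stiff hinge: pressing on the tab point takes about 7 to 12 N all the way down, and it stays where it is left. Its toe then carries the grille's corner
- shim_far_left (a joint): angle by which the far left shim has been pressed down: 0 to 0.05 rad as found (standing up), 0.38 fully flat (stop). A stiff hinge: pressing on the tab point takes about 7 to 12 N all the way down, and it stays where it is left. Its toe then carries the grille's corner
- shim_far_right (a joint): angle by which the far right shim has been pressed down: 0 to 0.05 rad as found (standing up), 0.38 fully flat (stop). A stiff hinge: pressing on the tab point takes about 7 to 12 N all the way down, and it stays where it is left. Its toe then carries the grille's corner
- polish_red: red nail-polish bottle, 32 mm across, 75 mm high, black cap; loose, on the table beside the extractor, to be left alone; origin at the centre of its underside
- polish_blue: blue nail-polish bottle, 32 mm across, 75 mm high, black cap; loose, on the table beside the extractor, to be left alone; origin at the centre of its underside
- gel_jar: amber jar with white lid, 50 mm across, 40 mm high; loose, on the table beside the extractor, to be left alone; origin at the centre of its underside
- buffer_block: orange nail-buffer block, 95 x 28 x 26 mm, its length along its x; loose, on the table beside the extractor, to be left alone; origin at the centre of its underside

How it is judged:
By the outcome, as a careful person would: the job done as asked, in the order asked, and still so for the second after the job is handed in, with the robot touching nothing.
It also fails if it takes over 51 s, if anything falls off the work surface, if the arm or the gripper's body presses on something with over 40 N, if the wrist force passes 120 N, or if a joint passes its speed limit or range.

ROBOT

A 6-joint arm with a two-finger parallel gripper is mounted at the origin on the work surface. World frame = base frame: x ahead of the robot, y to its left, z up, the work surface at z = 0. Lengths are in mm, angles in degrees, forces in N, time in s.
With the tool pointing down it reaches from about 350 to 850 mm from the base axis. Payload 8.1 kg.
Tool frame: the origin (TCP) lies on the centre line of the jaws, within the pads' length; the fingertips stand 19 mm ahead of it and the grasp point (between the pads) is the TCP; z points along the fingers, y is the line along which they close (so a half turn about z gives the same grasp; the last joint's range is limited). The gripper opens to 85 mm and grips with 20 to 120 N. Pads are 22 mm wide; open, the fingers measure 114 mm over their backs; the gripper's body (76 mm by 85 mm) begins 54 mm behind the grasp point. The pads swing forward as they close: fully open they stand 13 mm farther back than shut.
Start: joints at [-74.966, 7.471, 85.268, -0, 87.261, -4.893], TCP at [204.518, -564.072, 250.292] pointing down, gripper open.
Joint ranges: [-169.43, 169.43], [-51.17, 129.36], [1.28, 143.12], [-76.62, 256.62], [0, 156.53], [-152.29, 152.29]. Speed limits (degrees/s): [136.94, 136.94, 159.86, 180, 180, 180].

INTERFACE

Orientations are given as [roll, pitch, yaw] about the fixed x, y, z axes, in that order (R = Rz(yaw) Ry(pitch) Rx(roll)).
In Python, from bench import r gives the robot as it stands. The module is installed in compiled form; this text tells all that it offers.
- The arm moves only by the tool servo_tool, never from a script. Its arguments are lists of equal length, an entry for each row: "fingers": the finger opening in m, from 0 to 0.0854; "linear": the shift along the tool's x, y, z in m, a list of three; "rotation": the turn, a rotation vector about the tool's x, y, z in degrees, a list of three. A call has 1 to 10 rows; each row is the pose to reach, as a shift and turn from the pose commanded when the call began, along the tool's axes at that moment; what a row does not reach only later rows make up. A row lasts 1/10 s, in which the tool goes at most 50 mm and 8.59 degrees, less where a joint would pass 70% of its speed; a pose out of reach is approached as far as the arm can. A call with a gripper value outside its range is refused whole. The fingers move at their own pace and stop on an object; "force" is the grip in N (left out, the last holds). Time passes only in rows, so rows that repeat a pose let the fingers close. It gives the time, the measured TCP pose, the force, the opening and the grip force at its end, in the units of the state.
- r.sense(): the state, without advancing time (a new reading comes with each control period).
- r.snapshot(name): name is "scene" or "top"; returns a dict with "frame" (400x640x3 uint8, red, green, blue), "fx", "fy", "cx", "cy" (pixels), "camera_from_world" (4x4, takes a point from world to camera coordinates). Camera axes: x right, y up, looking along -z (the intrinsics and any distortion apply to the point x, -y, -z); pixel columns grow to the right and rows downward; lengths in mm; the calibration is good to about 2 mm. A picture is of the moment at which its call begins. There is no depth.
- r.hand_in(): hands the job in; it is judged then, once.
The state is a dict: "time": time; "joint_pos": joint angles; "qd": joint speeds; "joint_efforts": joint torques, N m; "tool_pos": TCP position; "tcp_rot": TCP orientation; "ft_force": force on the tool from outside, world axes, zero at the start; "wrist_torque": the same for the moment, N m; "finger_gap": finger opening in mm; "grip_force": force on a finger pad.
Only numpy, scipy, OpenCV 4.12 (cv2) and the standard library are available. Lean on these libraries where they do the work, as an engineer would, in place of code of your own. Each camera call takes 0.05 s, during which the arm holds its last target. There are 200 camera calls.

## Working session

There is one attempt and no reset: what is moved stays moved. The work goes in short steps, Python scripts to look and compute and a tool call to move; the robot and the scene stay as the last step left them, time stands still between calls to the robot, and variables do not carry over. Pictures are saved under pics/ and viewed, at most 10 in all, crops included, and the job is handed in when it is done.

Besides the shell and the picture viewer there is one more tool, called after "Request:" as name(argument=value, ...) on one line, values as JSON. servo_tool: Moves the arm, as the interface text tells. Its arguments: {"type":"object","properties":{"fingers":{"type":"array","items":{"type":"number"}},"linear":{"type":"array","items":{"type":"array","items":{"type":"number"}}},"rotation":{"type":"array","items":{"type":"array","items":{"type":"number"}}},"force":{"type":"number"}},"required":["fingers","linear","rotation"]}

```bash
mkdir -p pics; python3 - <<'E'
from bench import r
import cv2,numpy as np,pickle
for n in("top","scene"):
    s=r.snapshot(n); pickle.dump(s,open(n+'.pkl','wb')); cv2.imwrite(f'pics/{n}0.png',s['frame'][:,:,::-1])
    print(n,{k:v for k,v in s.items() if k!='frame'})
print(r.sense())
E
```

```text
top {'fx': 378.08099943398605, 'fy': 378.08099943398605, 'cx': 319.77701562803054, 'cy': 198.0461468851187, 'camera_from_world': array([[-1.75634125e-03, -9.99920261e-01, -1.25054750e-02,
         2.69659098e+01],
       [ 9.83849297e-01, -3.96620649e-03,  1.78954828e-01,
        -6.17752291e+02],
       [-1.78990158e-01, -1.19891970e-02,  9.83777812e-01,
        -6.47685280e+02],
       [ 0.00000000e+00,  0.00000000e+00,  0.00000000e+00,
         1.00000000e+00]])}
scene {'fx': 473.23037956438696, 'fy': 473.23037956438696, 'cx': 325.46988980331906, 'cy': 199.40650088946043, 'camera_from_world': array([[-2.84317618e-01,  9.58483990e-01, -2.17240382e-02,
         1.72033422e+02],
       [-6.73557042e-01, -1.83571383e-01,  7.15976576e-01,
         3.72366594e+02],
       [ 6.82264174e-01,  2.18197134e-01,  6.97786220e-01,
        -1.49501937e+03],
       [ 0.00000000e+00,  0.00000000e+00,  0.00000000e+00,
         1.00000000e+00]])}
{'time': 0.1, 'joint_pos': array([-7.49671876e+01,  7.51281101e+00,  8.53219683e+01,  1.27896274e-03,
        8.72613615e+01, -4.89348915e+00]), 'qd': array([-0.0120836 , -0.07621579, -0.07338997,  0.04092388, -0.00361926,
        0.07122375]), 'joint_efforts': array([ 8.21467329e-04, -5.70952678e+01, -5.01941335e+01, -1.73095332e-04,
        8.12761893e-03, -5.42389301e-06]), 'tool_pos': array([ 204.3925441 , -563.63023631,  249.33840647]), 'tcp_rot': array([-1.79904319e+02, -9.47389967e-03,  1.99262314e+01]), 'ft_force': array([-0.01812973,  0.3274612 , -1.07048458]), 'wrist_torque': array([ 0.00125921,  0.00696972, -0.02414977]), 'grip_force': 0.0, 'finger_gap': 85.44702070427009}
```

View pics/top0.png

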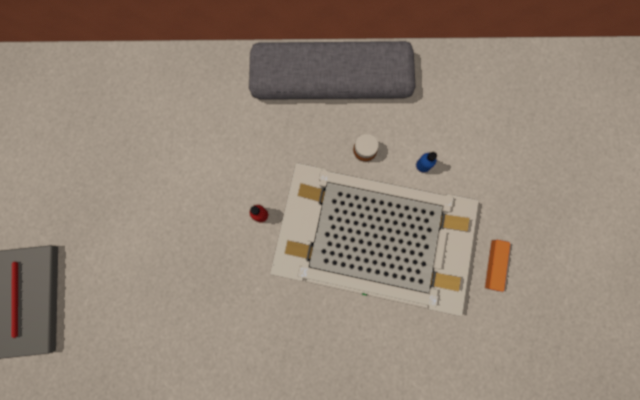

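View pics/scene0.png

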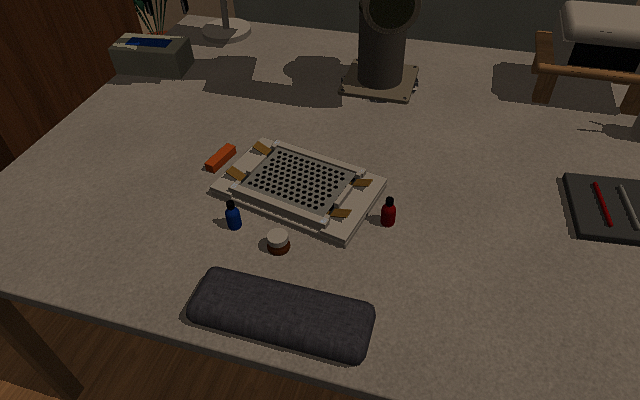

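The top view shows the extractor with outer corners near (297,164), (478,199), (464,314) and (272,277), and four tabs at (311,192), (457,223), (448,282) and (298,249). The scene view shows the bottles, jar and buffer block around it. I'll enlarge the extractor area.

```bash
python3 - <<'E'
import cv2
a=cv2.imread('pics/top0.png')[155:325,262:488]
cv2.imwrite('pics/crop.png',cv2.resize(a,None,fx=3.5,fy=3.5,interpolation=cv2.INTER_CUBIC))
E
```

```text
(no output)
```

View pics/crop.png

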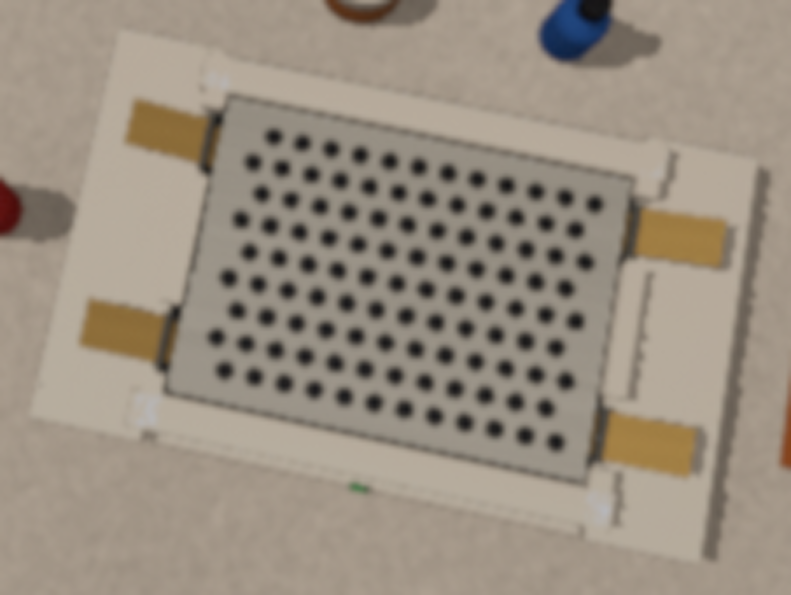

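```bash
cat > h.py <<'E'
import numpy as np
def ray(s,uv,z):
    T=s['camera_from_world'];R=T[:3,:3];c=-R.T@T[:3,3]
    d=R.T@np.array([(uv[0]-s['cx'])/s['fx'],-(uv[1]-s['cy'])/s['fy'],-1])
    return (c+d*(z-c[2])/d[2])[:2]
E
python3 - <<'E'
import pickle,numpy as np
from h import ray
from scipy.optimize import least_squares
s=pickle.load(open('top.pkl','rb'))
crop=lambda u,v:((u+.5)/3.5-.5+262,(v+.5)/3.5-.5+155)
g={(81,111):(229,96),(81,-111):(633,178),(-81,-111):(587,482),(-81,111):(166,392)}
L=np.array(list(g));W=np.array([ray(s,crop(*p),40) for p in g.values()])
def tf(p,L): c,sn=np.cos(p[2]),np.sin(p[2]); return L@np.array([[c,sn],[-sn,c]])+p[:2]
f=least_squares(lambda p:(tf(p,L)-W).ravel(),[500,0,-.2])
p=f.x;print(p[:2],np.degrees(p[2]),f.fun.round(1))
# tab centres of outer end
for n,uv in dict(FL=(131,122),FR=(726,241),NR=(696,451),NL=(86,324)).items():
    w=ray(s,crop(*uv),51); c,sn=np.cos(p[2]),np.sin(p[2]); print(n,(np.array([[c,sn],[-sn,c]])@(w-p[:2])).round(1))
for n,l in dict(cNL=(-60,77),cNR=(-60,-77),cFL=(60,77),cFR=(60,-77),tNL=(-55,145),tNR=(-55,-145),tFL=(55,145),tFR=(55,-145)).items(): print(n,tf(p,np.array([l])).round(1))
for n,uv in dict(red=(259,213,60),blue=(427,163,60),jar=(366,147,40)).items(): print(n,ray(s,uv[:2],uv[2]).round())
E
```

```text
[548.87847351 -80.73960107] -11.959010273898807 [-0.7 -0.3 -0.4  0.3  0.7  0.6  0.4 -0.7]
FL [ 54.4 159.7]
FR [  55.6 -161. ]
NR [ -54.7 -160.8]
NL [-55.8 159.6]
cNL [[506.1   7. ]]
cNR [[ 474.2 -143.6]]
cFL [[623.5 -17.8]]
cFR [[ 591.6 -168.5]]
tNL [[525.1  72.5]]
tNR [[ 465.  -211.2]]
tFL [[632.7  49.7]]
tFR [[ 572.6 -234. ]]
red [590. 137.]
blue [ 683. -176.]
jar [721. -65.]
```

Request:
servo_tool(fingers=[0,0,0,0,0,0,0,0,0,0], linear=[[0.397,-0.303,0.15],[0.397,-0.303,0.15],[0.397,-0.303,0.15],[0.397,-0.303,0.15],[0.397,-0.303,0.15],[0.397,-0.303,0.15],[0.397,-0.303,0.15],[0.397,-0.303,0.15],[0.397,-0.303,0.15],[0.397,-0.303,0.15]], rotation=[[0,0,-58],[0,0,-58],[0,0,-58],[0,0,-58],[0,0,-58],[0,0,-58],[0,0,-58],[0,0,-58],[0,0,-58],[0,0,-58]], force=40)

```text
time: 1.1
tool_pos: [463.9, -159.3, 105.8]
tcp_rot: [180.0, 0.0, 77.9]
ft_force: [0.7, -1.1, 0.7]
finger_gap: -0.3
grip_force: 0.0
```

Request:
servo_tool(fingers=[0,0,0], linear=[[0.0175,0.007,0.036],[0.0175,0.007,0.036],[0.0175,0.007,0.036]], rotation=[[0,0,0],[0,0,0],[0,0,0]])

```text
time: 1.4
tool_pos: [472.8, -144.9, 69.5]
tcp_rot: [-179.8, -0.0, 78.0]
ft_force: [0.1, -0.8, 0.9]
finger_gap: -0.2
grip_force: 0.0
```

Request:
servo_tool(fingers=[0,0,0], linear=[[0,0,0.005],[0,0,0.009],[0,0,0.0095]], rotation=[[0,0,0],[0,0,0],[0,0,0]])

```text
time: 1.7
tool_pos: [473.8, -146.6, 61.4]
tcp_rot: [180.0, 0.0, 77.8]
ft_force: [-0.0, 0.4, -0.1]
finger_gap: 0.4
grip_force: 0.0
```

Request:
servo_tool(fingers=[0,0,0], linear=[[0,0,0.001],[0,0,0.002],[0,0,0.002]], rotation=[[0,0,0],[0,0,0],[0,0,0]])

```text
time: 2.0
tool_pos: [473.9, -145.8, 59.1]
tcp_rot: [180.0, 0.0, 77.9]
ft_force: [0.5, -0.6, 0.1]
finger_gap: 0.1
grip_force: 0.0
```

Request:
servo_tool(fingers=[0,0,0], linear=[[0,0,0.001],[0,0,0.0015],[0,0,0.0015]], rotation=[[0,0,0],[0,0,0],[0,0,0]])

```text
time: 2.3
tool_pos: [474.0, -145.8, 57.9]
tcp_rot: [180.0, 0.0, 77.9]
ft_force: [-3.6, -0.5, 5.8]
finger_gap: 0.0
grip_force: 2.9
```

Request:
servo_tool(fingers=[0,0,0], linear=[[0,0,0.001],[0,0,0.001],[0,0,0.001]], rotation=[[0,0,0],[0,0,0],[0,0,0]])

```text
time: 2.6
tool_pos: [474.0, -145.8, 57.0]
tcp_rot: [180.0, 0.0, 77.9]
ft_force: [-2.9, -1.0, 6.4]
finger_gap: -0.2
grip_force: 3.2
```

Request:
servo_tool(fingers=[0,0,0,0], linear=[[0,0,0.001],[0,0,0.002],[0,0,0.002],[0,0,0.002]], rotation=[[0,0,0],[0,0,0],[0,0,0],[0,0,0]])

```text
time: 3.0
tool_pos: [474.0, -145.8, 55.1]
tcp_rot: [180.0, 0.0, 77.9]
ft_force: [-3.7, 0.2, 7.0]
finger_gap: 0.2
grip_force: 3.8
```

Request:
servo_tool(fingers=[0,0,0], linear=[[0,0,0.001],[0,0,0.0015],[0,0,0.0015]], rotation=[[0,0,0],[0,0,0],[0,0,0]])

```text
time: 3.3
tool_pos: [474.1, -145.9, 54.1]
tcp_rot: [180.0, 0.0, 77.9]
ft_force: [-6.5, 1.2, 12.1]
finger_gap: -0.0
grip_force: 6.2
```

Request:
servo_tool(fingers=[0,0,0,0], linear=[[0,0,-0.001],[0,0,-0.002],[0,0,-0.003],[0,0,-0.003]], rotation=[[0,0,0],[0,0,0],[0,0,0],[0,0,0]])

```text
time: 3.7
tool_pos: [474.1, -145.8, 56.7]
tcp_rot: [180.0, 0.0, 77.9]
ft_force: [-3.5, 0.1, 6.6]
finger_gap: -0.3
grip_force: 3.3
```

Request:
servo_tool(fingers=[0,0,0,0,0,0,0,0], linear=[[0,0,-0.02],[0.04,0,-0.02],[0.09,0,-0.02],[0.13,0,-0.02],[0.156,0,-0.02],[0.156,0,-0.013],[0.156,0,-0.006],[0.156,0,-0.006]], rotation=[[0,0,0],[0,0,0],[0,0,0],[0,0,0],[0,0,0],[0,0,0],[0,0,0],[0,0,0]])

```text
time: 4.5
tool_pos: [505.2, 6.4, 60.3]
tcp_rot: [-179.8, 0.0, 77.9]
ft_force: [0.2, 0.4, -0.5]
finger_gap: -0.1
grip_force: 0.0
```

Request:
servo_tool(fingers=[0,0,0,0], linear=[[0,0,0.0015],[0,0,0.003],[0,0,0.004],[0,0,0.004]], rotation=[[0,0,0],[0,0,0],[0,0,0],[0,0,0]])

```text
time: 4.9
tool_pos: [506.6, 6.1, 59.0]
tcp_rot: [-180.0, 0.0, 77.9]
ft_force: [-5.1, -1.4, 10.9]
finger_gap: 0.1
grip_force: 5.0
```

Request:
servo_tool(fingers=[0,0,0], linear=[[0,0,0.001],[0,0,0.0015],[0,0,0.0015]], rotation=[[0,0,0],[0,0,0],[0,0,0]])

```text
time: 5.2
tool_pos: [506.7, 6.1, 58.9]
tcp_rot: [-180.0, 0.0, 77.9]
ft_force: [-13.6, -1.3, 24.3]
finger_gap: 0.3
grip_force: 12.1
```

Request:
servo_tool(fingers=[0,0,0,0,0,0,0,0], linear=[[0,0,-0.025],[-0.045,0,-0.03],[-0.09,0.002,-0.03],[-0.138,0.003,-0.03],[-0.185,0.004,-0.03],[-0.221,0.005,-0.03],[-0.221,0.005,-0.022],[-0.221,0.005,-0.02]], rotation=[[0,0,0],[0,0,0],[0,0,0],[0,0,0],[0,0,0],[0,0,0],[0,0,0],[0,0,0]])

```text
time: 6.0
tool_pos: [464.3, -210.9, 75.7]
tcp_rot: [-179.9, -0.0, 77.7]
ft_force: [-0.6, 0.7, -1.3]
finger_gap: -0.0
grip_force: 0.0
```

```bash
python3 - <<'E'
from bench import r
import cv2
s=r.snapshot("scene")['frame'][120:260,190:420,::-1]
cv2.imwrite('pics/s2.png',cv2.resize(s,None,fx=3.4,fy=3.4,interpolation=cv2.INTER_CUBIC))
E
```

```text
(no output)
```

View pics/s2.png

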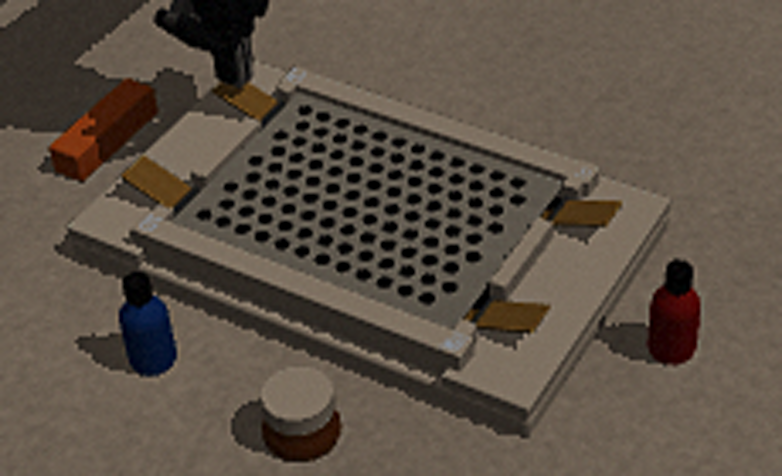

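The closed fingertips (235,80) stand over the near-right tab (247,100), and nothing else has been disturbed. I'll press now.

Request:
servo_tool(fingers=[0,0,0,0,0,0], linear=[[0,0,0.004],[0,0,0.007],[0,0,0.009],[0,0,0.011],[0,0,0.013],[0,0,0.013]], rotation=[[0,0,0],[0,0,0],[0,0,0],[0,0,0],[0,0,0],[0,0,0]])

```text
time: 6.65
tool_pos: [465.4, -210.1, 64.1]
tcp_rot: [180.0, 0.0, 78.0]
ft_force: [-4.1, 0.2, 6.3]
finger_gap: 0.1
grip_force: 2.8
```

Request:
servo_tool(fingers=[0,0,0,0,0], linear=[[0,0,0.002],[0,0,0.004],[0,0,0.006],[0,0,0.006],[0,0,0.006]], rotation=[[0,0,0],[0,0,0],[0,0,0],[0,0,0],[0,0,0]])

```text
time: 7.15
tool_pos: [465.6, -210.8, 58.4]
tcp_rot: [179.9, 0.1, 78.0]
ft_force: [-3.2, -2.8, 6.2]
finger_gap: 0.3
grip_force: 2.8
```

Request:
servo_tool(fingers=[0,0,0,0], linear=[[0,0,0.002],[0,0,0.0035],[0,0,0.0035],[0,0,0.0035]], rotation=[[0,0,0],[0,0,0],[0,0,0],[0,0,0]])

```text
time: 7.55
tool_pos: [465.5, -211.2, 55.1]
tcp_rot: [179.9, 0.1, 78.0]
ft_force: [-4.7, -3.0, 8.0]
finger_gap: -0.1
grip_force: 3.7
```

Request:
servo_tool(fingers=[0,0,0], linear=[[0,0,0.001],[0,0,0.0015],[0,0,0.0015]], rotation=[[0,0,0],[0,0,0],[0,0,0]])

```text
time: 7.85
tool_pos: [465.7, -211.2, 54.8]
tcp_rot: [179.9, 0.1, 78.0]
ft_force: [-9.9, -1.7, 19.1]
finger_gap: -0.1
grip_force: 9.8
```

Request:
servo_tool(fingers=[0,0,0], linear=[[0,0,0.001],[0,0,0.001],[0,0,0.001]], rotation=[[0,0,0],[0,0,0],[0,0,0]])

```text
time: 8.15
tool_pos: [465.8, -211.3, 54.6]
tcp_rot: [179.9, 0.1, 78.0]
ft_force: [-13.2, 0.7, 27.6]
finger_gap: 0.0
grip_force: 13.8
```

Request:
servo_tool(fingers=[0,0,0,0,0,0,0,0], linear=[[0,0,-0.03],[0,0,-0.08],[0,0,-0.12],[-0.05,0,-0.16],[-0.1,0,-0.2],[-0.15,0,-0.2],[-0.2,0,-0.2],[-0.2,0,-0.2]], rotation=[[0,0,0],[0,0,0],[0,0,0],[0,0,0],[0,0,0],[0,0,0],[0,0,0],[0,0,0]])

```text
time: 8.95
tool_pos: [422.5, -409.3, 252.6]
tcp_rot: [179.9, 0.1, 77.8]
ft_force: [-0.5, 0.3, -0.1]
finger_gap: -0.3
grip_force: 0.0
```

```bash
python3 - <<'E'
from bench import r
import cv2
s=r.snapshot("scene")['frame'][120:260,190:420,::-1]
cv2.imwrite('pics/s3.png',cv2.resize(s,None,fx=3.4,fy=3.4,interpolation=cv2.INTER_CUBIC))
E
```

```text
(no output)
```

View pics/s3.png

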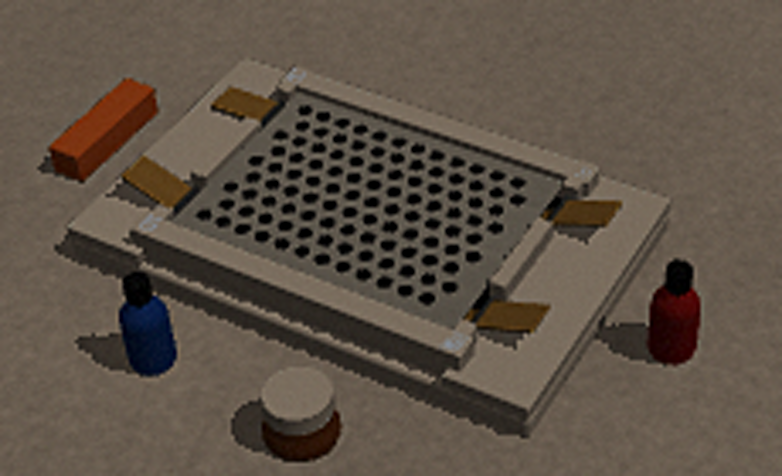

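The near-right tab (245,103) now lies flat. The other three are standing and the loose objects are where they were.

```bash
python3 -c "
from bench import r
print(r.hand_in())"
```

```text
the job is handed in; nothing more can be done
None
```

The near-right corner was the one that rocked: it sank about 4.5 mm and sprang back, while the near-left stayed put at 24 N and the far two weren't pressed. I pressed the near-right tab down flat to its stop, left the other three tabs and the loose items alone, and handed the job in.

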